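# Slide the two support prongs home in the display rest

## Robot

A 6-joint arm with a two-finger parallel gripper is mounted at the origin on a cart in front of the work surface, level with it; the furniture and walls round the work are solid. World frame = base frame: x ahead of the robot, y to its left, z up, the work surface at z = 0. Lengths are in m, angles in rad, forces in N, time in s.
With the tool pointing down it reaches from about 0.375 to 0.975 m from the base axis. Payload 3.8 kg.
Tool frame: the origin (TCP) lies at the very end of the fingers, on their centre line; the grasp point (between the pads) lies 19 mm behind it; z points along the fingers, y is the line along which they close (so a half turn about z gives the same grasp; the last joint's range is limited). The gripper opens to 85 mm and grips with 20 to 120 N. Pads are 22 mm wide; open, the fingers measure 114 mm over their backs; the gripper's body (76 mm by 85 mm) begins 54 mm behind the grasp point. The pads swing forward as they close: fully open they stand 13 mm farther back than shut.
Start: joints at [1.225, 0.264, 1.604, -0, 1.274, -0.037], TCP at [0.205, 0.643, 0.231] pointing down, gripper open.
Joint ranges: [-2.63, 2.63], [-0.94, 2.18], [0.31, 2.57], [-1.31, 4.45], [0, 2.66], [-2.55, 2.55]. Speed limits (rad/s): [2.57, 2.57, 3.14, 3.14, 3.14, 3.14].

## Interface

Orientations are given as a rotation vector (axis times angle).
In Python, from workcell import monitor, viewer, job gives the robot as it stands. The module is installed in compiled form; this text tells all that it offers.
- The arm moves only by the tool step_arm, never from a script. Its argument "series" is one flat list of numbers, 4 for each row, row after row: the shift along the tool's x, y, z in m, then the turn about the tool's z in rad. A call has 1 to 8 rows; each row is the pose to reach, as a shift and turn from the pose commanded when the call began, along the tool's axes at that moment; what a row does not reach only later rows make up. A row lasts 1/8 s, in which the tool goes at most 62.5 mm and 10.7 degrees, less where a joint would pass 70% of its speed; a pose out of reach is approached as far as the arm can. A call with a gripper value outside its range is refused whole. "gripper" is the opening, from 0 (shut) to 1 (fully open), set as the call begins (left out, the last holds). The fingers move at their own pace and stop on an object; "newtons" is the grip in N (left out, the last holds). Time passes only in rows, so rows that repeat a pose let the fingers close. It gives the time, the measured TCP pose, the force, the opening and the grip force at its end, in the units of the state.
- monitor.read_state(): the state, without advancing time (a new reading comes with each control period).
- viewer.read_camera(name): name is "scene" or "top" or "wrist"; returns a dict with "image" (420x560x3 uint8, red, green, blue), "intrinsics" (3x3 intrinsics, pixels), "T" (4x4, takes a point from camera to world coordinates); the wrist camera has in their place "hand_eye" (4x4, takes a point from camera to tool coordinates, whose origin is the TCP and whose axes are the flange's). Camera axes: x right, y up, looking along -z (the intrinsics and any distortion apply to the point x, -y, -z); pixel columns grow to the right and rows downward; lengths in m; the calibration is good to about 2 mm. A picture is of the moment at which its call begins: read the wrist's pose just before it. There is no depth.
- job.finish_job(): hands the job in; it is judged then, once.
Trained networks look in a picture, given as the dict that the camera call returned (one of the last four; its "shot" number tells which), for a name from the list of things; names that differ only in an ending like _2 or _b are one class to them, and where a whole thing is asked for, a point or a joint stands for the part that bears it (a point fixed in the world has none). Each returns a list of dicts, best first, with "score" (0 to 1); they miss things now and then, are a little off and sometimes report something else, mostly with a low value. They report only what shows in the picture. A call takes as long as a camera call.
- viewer.boxes_of(picture, label): "extent" ([centre column, centre row, width, height] in pixels, round what is visible of it).
- viewer.spot_point(picture, label): "point" ([column, row] in pixels: a listed point, or the origin of a listed thing).
The state is a dict: "time": time; "q": joint angles; "joint_vel": joint speeds; "joint_torque": joint torques, N m; "tool_pos": TCP position; "tcp_rot": TCP orientation; "wrist_force": force on the tool from outside, world axes, zero at the start; "torque": the same for the moment, N m; "width": opening from 0.0 (shut) to 1.0 (fully open); "grip_force": force on a finger pad.
Only numpy, scipy, OpenCV 4.12 (cv2) and the standard library are available. Lean on these libraries where they do the work, as an engineer would, in place of code of your own. Each camera call takes 0.05 s, during which the arm holds its last target. There are 200 camera calls.

## Task

Assemble the display rest: slide the broad metal prong into the sloping slot of the foot with the wide slot and the narrow prong into the foot with the narrow slot, plain end first, with the upturned nose left outside and pointing up. Push each one in until you feel it come up against the stop hidden in the slot, leave it fully home and let go. Leave the other things on the table standing and lying where they are.

Things in the scene. Friction and masses are not known exactly. Their poses are not given: they have to be found in the camera images.
- broad_prong_center (a point): Middle of the broad prong, a bare aluminium bar 180 mm long (x), 36 mm wide (y), 14 mm thick (z), 0.15-0.29 kg, with an upturned nose at its -x end, 12 mm long, reaching 34 mm above the underside. Starts flat on the table, nose up and towards the robot. The point is 7 mm above the underside; +x points to the plain end, which goes into the slot.
- broad_prong_tip (a point): Middle of the plain end face of the broad prong: 90 mm along +x from its centre point, same axes.
- wide_foot_mouth (a point): Centre of the mouth of the wide foot's blind slot, which is 39 mm wide and 17 mm high, for the broad prong; 8.5 mm off the slot floor. Axes are level: z up, x points horizontally into the foot. The slot runs into +x and down, 25 degrees below level (direction cos25, 0, -sin25), and is not twisted sideways.
- wide_foot: The wide foot: wooden wedge 120 x 80 mm, fixed to the table; origin under its middle, axes as its mouth. Mouth floor 66 mm up. At floor level a ledge sticks out 13 mm before the mouth, with small steel guides that flare outwards; the 12 mm roof is parallel to the slot. A prong stays where left; held a little askew it can drag with about 10 N, so push on to be sure.
- wide_stop_face (a point): A point on the face of the steel stop hidden in the slot of the wide foot; the face is square to the slot. It stands 65 to 88 mm down the slot from the mouth, differently each time, deep in the dark slot where cameras hardly see it, and is rigid. The point lies mid-width, within 6 mm of mid-height of the slot. Axes as for the foot's mouth.
- broad_prong: The broad prong itself; origin on its underside below the centre point, same axes.
- narrow_prong_center (a point): Middle of the narrow prong, a bare aluminium bar 180 mm long (x), 20 mm wide (y), 14 mm thick (z), 0.09-0.17 kg, with an upturned nose at its -x end, 12 mm long, reaching 34 mm above the underside. Starts flat on the table, nose up and towards the robot. The point is 7 mm above the underside; +x points to the plain end, which goes into the slot.
- narrow_prong_tip (a point): Middle of the plain end face of the narrow prong: 90 mm along +x from its centre point, same axes.
- narrow_foot_mouth (a point): Centre of the mouth of the narrow foot's blind slot, which is 23 mm wide and 17 mm high, for the narrow prong; 8.5 mm off the slot floor. Axes are level: z up, x points horizontally into the foot. The slot runs into +x and down, 25 degrees below level (direction cos25, 0, -sin25), and is not twisted sideways.
- narrow_foot: The narrow foot: wooden wedge 120 x 80 mm, fixed to the table; origin under its middle, axes as its mouth. Mouth floor 66 mm up. At floor level a ledge sticks out 13 mm before the mouth, with small steel guides that flare outwards; the 12 mm roof is parallel to the slot. A prong stays where left; held a little askew it can drag with about 10 N, so push on to be sure.
- narrow_stop_face (a point): A point on the face of the steel stop hidden in the slot of the narrow foot; the face is square to the slot. It stands 65 to 88 mm down the slot from the mouth, differently each time, deep in the dark slot where cameras hardly see it, and is rigid. The point lies mid-width, within 6 mm of mid-height of the slot. Axes as for the foot's mouth.
- narrow_prong: The narrow prong itself; origin on its underside below the centre point, same axes.
- stilt: Bystander: three-armed terracotta kiln stilt 82 x 73 x 13 mm lying in front of the feet, between the prongs; origin under its centre.
- sherd: Bystander: flat glazed sherd 84 x 36 x 24 mm lying between the two feet; origin under its centre.
- honey_jar: Bystander: round jar with red lid, 72 mm wide, 95 mm high, standing left of the feet; origin under its centre.
- orange_jar: Bystander: round jar with orange lid, 86 mm wide, 111 mm high, standing right of the feet; origin under its centre.
- blue_bottle: Bystander: white plastic bottle with blue cap, 74 mm wide, 110 mm high, at the right; origin under its centre.

How it is judged:
By the outcome, as a careful person would: the job done as asked, in the order asked, and still so for the second after the job is handed in, with the robot touching nothing.
It also fails if it takes over 72 s, if anything falls off the work surface, if the arm or the gripper's body presses on something with over 40 N, if the wrist force passes 120 N, or if a joint passes its speed limit or range.

## Working session

There is one attempt and no reset: what is moved stays moved. The work goes in short steps, Python scripts to look and compute and a tool call to move; the robot and the scene stay as the last step left them, time stands still between calls to the robot, and variables do not carry over. Pictures are saved under pics/ and viewed, at most 10 in all, crops included, and the job is handed in when it is done.

Besides the shell and the picture viewer there is one more tool, called after "Request:" by a JSON object that holds its "api" and its "payload". step_arm: Moves the arm, as the interface text tells. Its arguments: {"type":"object","properties":{"series":{"type":"array"},"gripper":{"type":"number"},"newtons":{"type":"number"}},"required":["series"]}

```bash
mkdir -p pics
cat > h.py <<'E'
import numpy as np, cv2
from workcell import monitor, viewer, job
from scipy.spatial.transform import Rotation as R
def cam(name):
    s=monitor.read_state(); p=viewer.read_camera(name)
    if 'T' not in p:
        T=np.eye(4);T[:3,:3]=R.from_rotvec(s['tcp_rot']).as_matrix();T[:3,3]=s['tool_pos'];p['T']=T@p['hand_eye']
    return p
def save(p,f): cv2.imwrite('pics/'+f,p['image'][:,:,::-1])
def ray(p,uv):
    K=np.array(p['intrinsics']);d=np.linalg.inv(K)@[uv[0],uv[1],1]
    T=np.array(p['T']);return T[:3,3],T[:3,:3]@(d*[1,-1,-1])
def atz(p,uv,z):
    o,d=ray(p,uv);return o+d*(z-o[2])/d[2]
def proj(p,X):
    T=np.linalg.inv(np.array(p['T']));c=T[:3,:3]@X+T[:3,3];K=np.array(p['intrinsics']);u=K@(c*[1,-1,-1]);return u[:2]/u[2]
def tri(rs):
    A=0;b=0
    for o,d in rs:
        d=d/np.linalg.norm(d);M=np.eye(3)-np.outer(d,d);A=A+M;b=b+M@o
    return np.linalg.solve(A,b)
E
python3 - <<'E'
from h import *
np.set_printoptions(precision=4,suppress=True)
s=monitor.read_state();print(s)
P={n:cam(n) for n in('scene','top')}
print({k:(v if k!='image' else 0) for k,v in P['top'].items()},P['scene'].keys())
Z=dict(broad_prong_center=.007,broad_prong_tip=.007,broad_prong=0,narrow_prong_center=.007,narrow_prong_tip=.007,narrow_prong=0,wide_foot_mouth=.0745,wide_foot=0,narrow_foot_mouth=.0745,narrow_foot=0,stilt=0,sherd=0,honey_jar=0,orange_jar=0,blue_bottle=0)
for n,p in P.items(): save(p,n+'0.png')
for l,z in Z.items():
    r=[]
    for n,p in P.items():
        a=viewer.spot_point(p,l)[:2]
        for x in a: print(l,n,round(x['score'],2),np.round(x['point'],1),atz(p,x['point'],z)[:3])
        if a:r.append(ray(p,a[0]['point']))
    if len(r)==2: print('   tri',tri(r))
E
```

```text
{'time': 0.0, 'q': array([ 1.2251,  0.2648,  1.6054,  0.    ,  1.2737, -0.0369]), 'joint_vel': array([ 0.0004,  0.0002, -0.0017,  0.0025,  0.0023, -0.001 ]), 'joint_torque': array([  0.0007, -51.5099, -36.7325,   0.    ,   0.0129,   0.    ]), 'tool_pos': array([0.2049, 0.6424, 0.2299]), 'tcp_rot': array([-0.483 , -3.1038,  0.0035]), 'wrist_force': array([-0.7287, -0.1608,  1.1258]), 'torque': array([-0.0283, -0.0262, -0.0027]), 'grip_force': 0.0, 'width': 1.0025958714938303}
{'image': 0, 'intrinsics': array([[419.6627,   0.    , 285.0223],
       [  0.    , 419.6627, 208.7491],
       [  0.    ,   0.    ,   1.    ]]), 'T': array([[-0.0122,  0.9996, -0.0259,  0.5308],
       [-0.9998, -0.0117,  0.0176, -0.1076],
       [ 0.0172,  0.0261,  0.9995,  1.2517],
       [ 0.    ,  0.    ,  0.    ,  1.    ]]), 'shot': 2} dict_keys(['image', 'intrinsics', 'T', 'shot'])
broad_prong_center scene 0.81 [290.5 322.9] [ 0.4622 -0.3729  0.007 ]
broad_prong_center scene 0.5 [186.4 169.6] [0.4764 0.2569 0.007 ]
broad_prong_center top 0.57 [366.9 239. ] [ 0.4702 -0.3717  0.007 ]
   tri [ 0.4671 -0.3714 
[... 1787 characters left out ...]
 [293.4 213.2] [ 0.6653 -0.0674  0.    ]
sherd top 0.64 [263.1 173. ] [ 0.6708 -0.0654  0.    ]
sherd top 0.61 [214.7 192.4] [0.6143 0.0793 0.    ]
   tri [ 0.6697 -0.0643 -0.0049]
honey_jar scene 0.94 [247.8 155.1] [0.6779 0.2264 0.    ]
honey_jar scene 0.31 [366.2 277. ] [ 0.7045 -0.3552  0.    ]
honey_jar top 0.86 [160.9 175.4] [0.6667 0.2385 0.    ]
   tri [ 0.6741  0.2361 -0.0053]
orange_jar scene 0.77 [364.6 274.8] [ 0.7053 -0.3475  0.    ]
orange_jar top 0.71 [359.3 164. ] [ 0.6949 -0.3542  0.    ]
   tri [ 0.6955 -0.3531  0.0127]
blue_bottle scene 0.78 [362.3 332. ] [ 0.5971 -0.4776  0.    ]
blue_bottle top 0.68 [403.4 194.6] [ 0.6015 -0.4854  0.    ]
   tri [ 0.5979 -0.4816  0.0058]
```

Run:
```python
import cv2
a=cv2.imread('pics/top0.png')[120:290,110:430];cv2.imwrite('pics/topc.png',cv2.resize(a,None,fx=2.5,fy=2.5,interpolation=3))
a=cv2.imread('pics/scene0.png')[110:370,130:420];cv2.imwrite('pics/scenec.png',cv2.resize(a,None,fx=2.2,fy=2.2,interpolation=3))
```

```text
(no output)
```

View pics/topc.png

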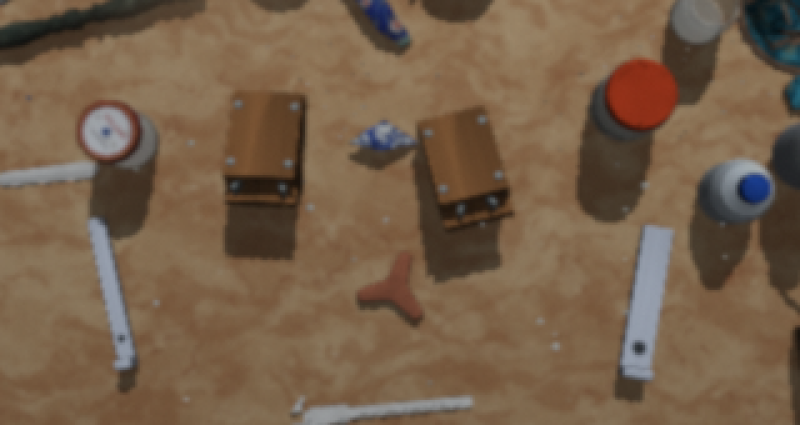

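View pics/scenec.png

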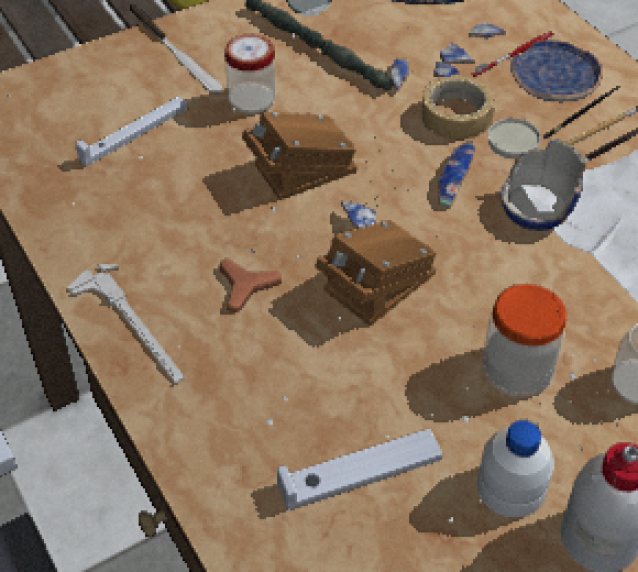

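```bash
cat >> h.py <<'E'
def shift(x,y,z,yaw):
    """tool-axis shift + turn to bring TCP to x,y,z with -tool x at yaw deg"""
    s=monitor.read_state();M=R.from_rotvec(s['tcp_rot']).as_matrix()
    t=M.T@(np.array([x,y,z])-s['tool_pos']);cur=np.arctan2(-M[1,0],-M[0,0])
    w=(cur-np.deg2rad(yaw)+np.pi)%(2*np.pi)-np.pi
    print('shift',np.round(t,4),'turn',round(w,4),'dist',round(np.linalg.norm(t),3))
E
python3 - <<'E'
from h import *
shift(.46,.17,.3,0)
p=viewer.read_camera('wrist');print(np.round(p['hand_eye'],3),p['intrinsics'])
E
```

```text
shift [-0.3866 -0.3732 -0.0687] turn -0.3088 dist 0.542
[[-0.     0.963  0.269  0.066]
 [ 1.     0.001 -0.    -0.   ]
 [-0.001  0.269 -0.963 -0.143]
 [ 0.     0.     0.     1.   ]] [[289.86684452   0.         276.07209358]
 [  0.         289.86684452 204.62146895]
 [  0.           0.           1.        ]]
```

Request:
{"api": "step_arm", "payload": {"series": [-0.387,-0.373,-0.069,-0.309,-0.387,-0.373,-0.069,-0.309,-0.387,-0.373,-0.069,-0.309,-0.387,-0.373,-0.069,-0.309,-0.387,-0.373,-0.069,-0.309,-0.387,-0.373,-0.069,-0.309,-0.387,-0.373,-0.069,-0.309,-0.387,-0.373,-0.069,-0.309]}}

```text
time: 2.65
tool_pos: [0.4414, 0.2049, 0.2956]
tcp_rot: [-0.001, 3.14, 0.001]
wrist_force: [-0.1, 0.4, 0.4]
width: 0.999
grip_force: 0.0
```

Request:
{"api": "step_arm", "payload": {"series": [0,0,0,0,0,0,0,0]}}

```text
time: 2.9
tool_pos: [0.4406, 0.2067, 0.295]
tcp_rot: [-0.002, -3.141, -0.001]
wrist_force: [-0.1, -0.0, -0.1]
width: 0.998
grip_force: 0.0
```

```bash
cat >> h.py <<'E'
ZZ=dict(broad_prong_center=.007,broad_prong_tip=.007,broad_prong=0,narrow_prong_center=.007,narrow_prong_tip=.007,narrow_prong=0,wide_foot_mouth=.0745,wide_foot=0,narrow_foot_mouth=.0745,narrow_foot=0)
def look(p,labels):
    for l in labels:
        for x in viewer.spot_point(p,l)[:2]: print(l,round(x['score'],2),np.round(x['point'],1),np.round(atz(p,x['point'],ZZ[l]),4))
E
python3 - <<'E'
from h import *
np.set_printoptions(precision=4,suppress=True)
print(monitor.read_state())
p=cam('wrist');save(p,'w1.png');look(p,list(ZZ)[3:])
shift(.46,-.2,.3,0)
E
```

```text
{'time': 2.9, 'q': array([ 0.3869, -0.1333,  1.909 ,  0.0008,  1.3658, -1.1829]), 'joint_vel': array([ 0.037 ,  0.0059,  0.0045, -0.0001, -0.0013, -0.0024]), 'joint_torque': array([ -1.1013, -30.4106, -37.9536,  -0.1013,  -0.0145,  -0.0089]), 'tool_pos': array([0.4406, 0.2067, 0.295 ]), 'tcp_rot': array([-0.0018, -3.1414, -0.0011]), 'wrist_force': array([-0.0772, -0.0098, -0.0979]), 'torque': array([ 0.0002,  0.0645, -0.023 ]), 'grip_force': 0.0, 'width': 0.9976156366004065}
narrow_prong_center 0.64 [308.2 198.1] [0.4842 0.2554 0.007 ]
narrow_prong_tip 0.92 [319.7 254.3] [0.5782 0.2767 0.007 ]
narrow_prong 0.81 [305.4 197.4] [0.4849 0.2518 0.    ]
narrow_prong 0.66 [  5.9 281.1] [ 0.6299 -0.2509  0.    ]
wide_foot_mouth 0.87 [181.1 296.1] [0.6108 0.0704 0.0745]
wide_foot 0.73 [182.7 293.1] [0.6535 0.0459 0.    ]
wide_foot 0.65 [197.9 297.5] [0.6622 0.0713 0.    ]
narrow_foot_mouth 0.69 [  7.4 280.3] [ 0.5851 -0.1707  0.0745]
narrow_foot 0.9 [ 62.5 281.1] [ 0.6301 -0.1553  0.    ]
narrow_foot 0.67 [321.4 254.6] [0.5821 0.2806 0.    ]
shift [-0.0189 -0.4075 -0.0052] turn 0.002 dist 0.408
```

View pics/w1.png

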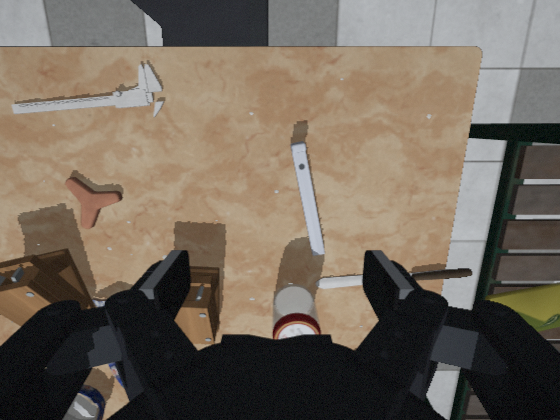

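Request:
{"api": "step_arm", "payload": {"series": [0.03,-0.257,0.0,0,0.03,-0.257,0.0,0,0.03,-0.257,0.0,0,0.03,-0.257,0.0,0,0.03,-0.257,0.0,0,0.03,-0.257,0,0,0.03,-0.257,0,0]}}

```text
time: 4.18
tool_pos: [0.411, -0.0489, 0.2949]
tcp_rot: [0.003, -3.142, -0.001]
wrist_force: [0.9, 0.3, -0.1]
width: 0.999
grip_force: 0.0
```

Run:
```python
from h import *
np.set_printoptions(precision=4,suppress=True)
print(monitor.read_state()['tool_pos'])
p=cam('wrist');save(p,'w2.png');look(p,['wide_foot_mouth','wide_foot','narrow_foot_mouth','narrow_foot','broad_prong_center','broad_prong_tip'])
shift(.42,-.345,.22,-12)
```

```text
[ 0.411  -0.0489  0.2949]
wide_foot_mouth 0.87 [358.1 312.7] [0.6089 0.07   0.0745]
wide_foot 0.69 [345.2 313.9] [0.6656 0.0721 0.    ]
wide_foot 0.15 [ 21.1 279.4] [ 0.5986 -0.4794  0.    ]
narrow_foot_mouth 0.76 [188.8 298.7] [ 0.5859 -0.174   0.0745]
narrow_foot 0.78 [212.9 295.9] [ 0.6299 -0.1576  0.    ]
broad_prong_center 0.91 [ 66.7 208.8] [ 0.4721 -0.3733  0.007 ]
broad_prong_center 0.35 [467.9 217.2] [0.4849 0.2504 0.007 ]
broad_prong_tip 0.46 [215.1 295.4] [ 0.6244 -0.1521  0.007 ]
broad_prong_tip 0.42 [469.4 219.7] [0.489  0.2535 0.007 ]
shift [-0.0086 -0.2954  0.0749] turn 0.2111 dist 0.305
```

View pics/w2.png

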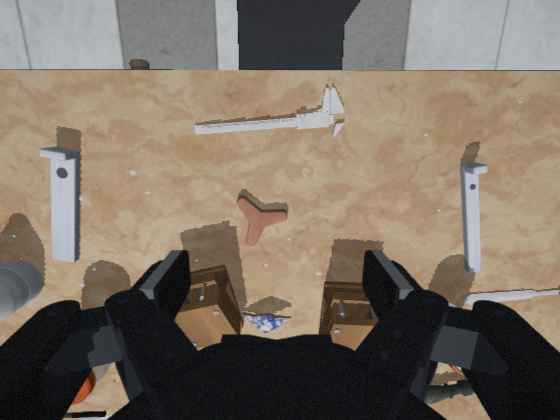

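Request:
{"api": "step_arm", "payload": {"series": [-0.05,0,0.02,0,-0.1,0,0.03,0,-0.15,0,0.05,0,-0.199,0,0.065,0,-0.199,0,0.065,0,-0.199,0,0.065,0]}}

```text
time: 5.28
tool_pos: [0.6093, -0.0501, 0.2294]
tcp_rot: [0.001, -3.14, -0.0]
wrist_force: [-0.2, 0.5, 1.3]
width: 1.002
grip_force: 0.0
```

Run:
```python
from h import *
np.set_printoptions(precision=4,suppress=True)
print(monitor.read_state()['tool_pos'],np.abs(monitor.read_state()['joint_vel']).max())
p=cam('wrist');np.savez('w3.npz',**{k:v for k,v in p.items()});look(p,['wide_foot_mouth','narrow_foot_mouth'])
a=cv2.resize(p['image'][100:330,60:460],None,fx=2,fy=2,interpolation=3);cv2.imwrite('pics/w3.png',a[:,:,::-1])
shift(.42,-.345,.22,-12)
```

```text
[ 0.6093 -0.0501  0.2294] 0.04024416499944154
wide_foot_mouth 0.56 [394.  186.8] [0.6063 0.0728 0.0745]
narrow_foot_mouth 0.71 [158.6 162.2] [ 0.5806 -0.1711  0.0745]
shift [ 0.1893 -0.2947  0.0111] turn 0.2096 dist 0.35
```

View pics/w3.png

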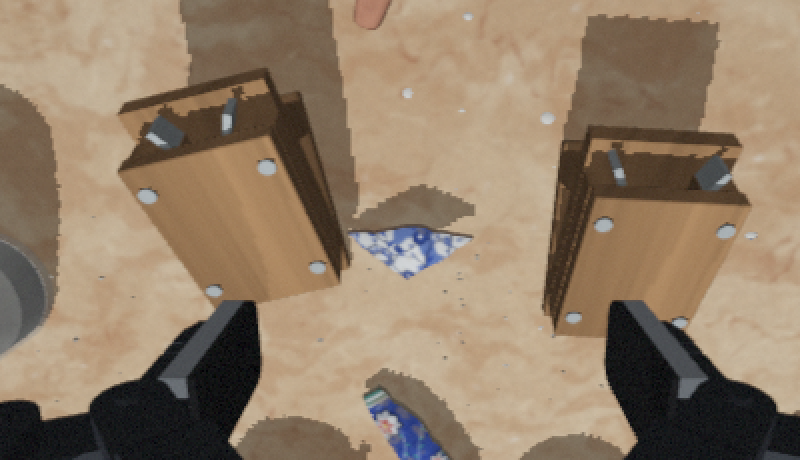

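Run:
```python
from h import *
np.set_printoptions(precision=4,suppress=True)
p=dict(np.load('w3.npz'));f=lambda x,y:(60+x/2-.25,100+y/2-.25)
def pair(n,a,b,z):
    A=atz(p,f(*a),z);B=atz(p,f(*b),z);d=A-B if A[1]>B[1] else B-A
    print(n,A[:2],B[:2],'mid',((A+B)/2)[:2],'len',np.linalg.norm(d),'yaw',np.degrees(np.arctan2(-d[0],d[1])))
pair('N roof',(120,172),(272,136),.098);pair('N scr1',(148,196),(267,167),.094);pair('N scr2',(214,291),(318,267),.066);pair('N guide',(165,131),(229,115),.075);pair('N ledge',(120,108),(268,73),.0715)
pair('W roof',(592,197),(750,205),.098);pair('W scr1',(604,225),(727,231),.094);pair('W scr2',(573,317),(680,322),.066);pair('W guide',(617,168),(713,175),.075);pair('W ledge',(588,127),(738,137),.0715)
# prongs from w2-like top view: segmentation
t=cam('top');im=t['image'].astype(int)
s0=cv2.cvtColor(t['image'],cv2.COLOR_RGB2HSV)
for n,c in(('broad',(.470,-.372)),('narrow',(.484,.258))):
    u=proj(t,np.array([*c,.014])).astype(int);m=((s0[:,:,1]<60)&(s0[:,:,2]>110)).astype(np.uint8)
    k,l=cv2.connectedComponents(m);L=l[u[1],u[0]]
    print(n,u,s0[u[1],u[0]],L,(l==L).sum())
    if L==0: continue
    v,uu=np.nonzero(l==L);X=np.array([atz(t,q,.014)[:2] for q in zip(uu,v)])
    r=cv2.minAreaRect((X*1000).astype(np.float32));mu=X.mean(0);w,V=np.linalg.eigh(np.cov(X.T));d=V[:,1]*np.sign(V[0,1])
    print(r,mu,'yaw',np.degrees(np.arctan2(d[1],d[0])),np.ptp((X-mu)@d), 'c from ends',mu+d*((X-mu)@d).max()-.09*d)
```

```text
N roof [ 0.6003 -0.2015] [ 0.5829 -0.1269] mid [ 0.5916 -0.1642] len 0.07656109183760455 yaw 13.138311909420322
N scr1 [ 0.6132 -0.1916] [ 0.5987 -0.1316] mid [ 0.606  -0.1616] len 0.06172812247734244 yaw 13.675505341252096
N scr2 [ 0.6762 -0.1754] [ 0.6616 -0.1154] mid [ 0.6689 -0.1454] len 0.06182859843626694 yaw 13.663613099261342
N guide [ 0.5837 -0.188 ] [ 0.5755 -0.1544] mid [ 0.5796 -0.1712] len 0.0345436768066751 yaw 13.639743750601077
N ledge [ 0.5724 -0.2112] [ 0.5549 -0.1339] mid [ 0.5636 -0.1726] len 0.07923376191142399 yaw 12.763356615082795
W roof [0.6127 0.027 ] [0.6168 0.1047] mid [0.6148 0.0658] len 0.07781328694987251 yaw -2.9764692304238123
W scr1 [0.6282 0.0352] [0.6314 0.0974] mid [0.6298 0.0663] len 0.06224114596562747 yaw -2.9069198605503592
W scr2 [0.6924 0.0304] [0.6956 0.0926] mid [0.694  0.0615] len 0.06229361955660647 yaw -2.919998475949252
W guide [0.603  0.0454] [0.6067 0.096 ] mid [0.6048 0.0707] len 0.05071273615116689 yaw -4.213361607488395
W ledge [0.5821 0.0297] [0.5873 0.1081] mid [0.5847 0.0689] len 0.07859879420945073 yaw -3.7848364805917907
broad [367 239] [109  31 181] 103 789
((466.3724670410156, -373.38726806640625), (43.75859832763672, 183.2068328857422), 80.66519927978516) [ 0.4679 -0.3748] yaw -9.970173444489808 0.18306436830945194 c from ends [ 0.4678 -0.3748]
narrow [153 237] [108  33 177] 102 478
((486.2342224121094, 255.0858154296875), (179.8631591796875, 28.378765106201172), 10.83361530303955) [0.485  0.2557] yaw 12.121617523330896 0.1798951753837574 c from ends [0.4862 0.2559]
```

Run:
```python
from h import *
shift(.4247,-.366,.2294,-10)
```

```text
shift [ 0.1846 -0.3157  0.0017] turn 0.1746 dist 0.366
```

Request:
{"api": "step_arm", "payload": {"series": [0.03,-0.05,0,0.175,0.06,-0.1,0,0.175,0.09,-0.15,0,0.175,0.12,-0.2,0,0.175,0.15,-0.25,0,0.175,0.17,-0.3,0.02,0.175,0.185,-0.316,0.05,0.175,0.185,-0.316,0.08,0.175]}}

```text
time: 6.48
tool_pos: [0.4235, -0.3681, 0.1508]
tcp_rot: [0.279, 3.127, -0.003]
wrist_force: [0.3, 0.2, -0.2]
width: 1.002
grip_force: 0.0
```

Request:
{"api": "step_arm", "payload": {"series": [0,0,0.02,0,0,0,0.02,0]}}

```text
time: 6.72
tool_pos: [0.4233, -0.3653, 0.1291]
tcp_rot: [-0.275, -3.127, -0.003]
wrist_force: [-0.2, 0.3, -0.5]
width: 0.998
grip_force: 0.0
```

Run:
```python
from h import *
p=cam('wrist');save(p,'w4.png');print(monitor.read_state()['tool_pos']);look(p,['broad_prong_center','broad_prong_tip'])
s0=cv2.cvtColor(p['image'],cv2.COLOR_RGB2HSV);m=((s0[:,:,1]<60)&(s0[:,:,2]>110)).astype(np.uint8)
u=proj(p,np.array([.4247,-.366,.014])).astype(int);k,l=cv2.connectedComponents(m);L=l[u[1],u[0]];print(u,L,(l==L).sum())
c,_=cv2.findContours((l==L).astype(np.uint8),0,2);X=np.array([atz(p,q[0],.014)[:2]*1000 for q in c[0]],np.float32);print(cv2.minAreaRect(X))
shift(.4247,-.366,.003,-10)
```

```text
[ 0.42429757 -0.36599487  0.13041765]
broad_prong_center 0.77 [275.5 243.2] [ 0.4692 -0.3742  0.007 ]
broad_prong_tip 0.88 [274.4 320.3] [ 0.5561 -0.3909  0.007 ]
[275 200] 88 6468
((469.32391357421875, -374.6330261230469), (42.557952880859375, 177.91285705566406), 79.10712432861328)
shift [0.0013 0.0009 0.1288] turn -0.0002 dist 0.129
```

View pics/w4.png

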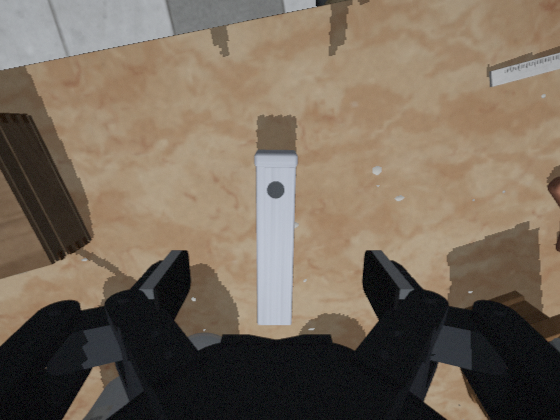

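Request:
{"api": "step_arm", "payload": {"series": [0,0,0.05,0,0,0,0.09,0,0,0,0.112,0,0,0,0.122,0,0,0,0.126,0,0,0,0.126,0]}}

```text
time: 7.62
tool_pos: [0.4257, -0.367, 0.0051]
tcp_rot: [0.274, 3.128, -0.002]
wrist_force: [0.1, 0.2, -0.0]
width: 1.002
grip_force: 0.0
```

Request:
{"api": "step_arm", "payload": {"series": [0,0,0,0,0,0,0,0,0,0,0,0,0,0,0,0,0,0,0,0,0,0,0,0], "gripper": 0, "newtons": 20}}

```text
time: 8.38
tool_pos: [0.4252, -0.3666, 0.0045]
tcp_rot: [0.274, 3.129, -0.001]
wrist_force: [-0.3, 0.4, 5.7]
width: 0.417
grip_force: 21.4
```

Request:
{"api": "step_arm", "payload": {"series": [-0.001,0,-0.01,0,-0.002,0,-0.02,0,-0.004,0,-0.03,0,-0.006,0,-0.04,0,-0.009,0,-0.05,0,-0.012,0,-0.057,0,-0.012,0,-0.057,0]}}

```text
time: 9.25
tool_pos: [0.4375, -0.369, 0.0619]
tcp_rot: [0.274, 3.128, -0.002]
wrist_force: [-0.0, -0.6, -1.1]
width: 0.416
grip_force: 20.7
```

Run:
```python
from h import *
for n in('scene','wrist'):
    p=cam(n);look(p,['broad_prong_center','broad_prong_tip'])
    if n=='scene': q=p
    else: w=p
a=cv2.resize(q['image'][240:400,190:390],(600,480),interpolation=3)
b=cv2.resize(w['image'],(640,480))[:,200:400]
cv2.imwrite('pics/s5.png',np.hstack([a,b])[:,:,::-1]);print(monitor.read_state()['wrist_force'],monitor.read_state()['torque'])
```

```text
broad_prong_center 0.59 [296.5 307.7] [ 0.4975 -0.3445  0.007 ]
broad_prong_tip 0.63 [334.7 297.7] [ 0.5944 -0.3688  0.007 ]
broad_prong_center 0.73 [274.2 326.8] [ 0.524  -0.3856  0.007 ]
broad_prong_tip 0.36 [277.7 317. ] [ 0.5156 -0.3813  0.007 ]
[ 0.24728184  0.1259233  -2.04029027] [0.00747381 0.01684619 0.00869559]
```

View pics/s5.png

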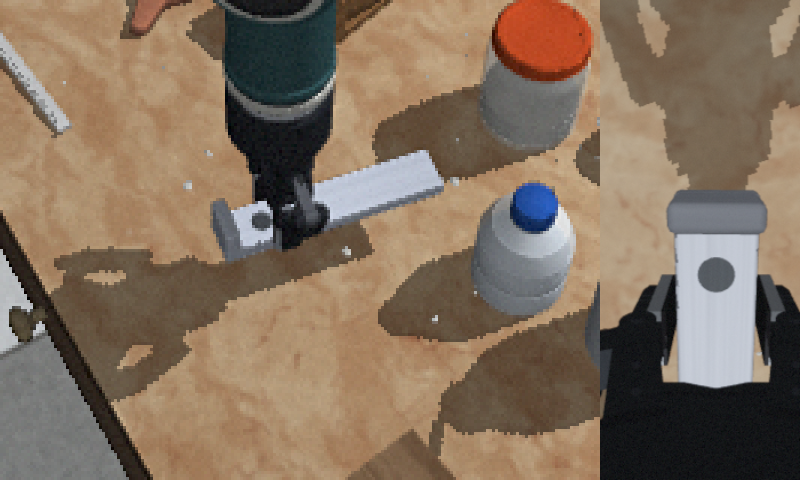

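Run:
```python
from h import *
shift(.647,.069,.17,-3.5)
```

```text
shift [-0.1314  0.4672 -0.1095] turn -0.1138 dist 0.497
```

Request:
{"api": "step_arm", "payload": {"series": [0,0,-0.05,0,0,0,-0.1,0,-0.01,0.05,-0.12,0,-0.02,0.1,-0.12,0,-0.035,0.15,-0.12,0,-0.05,0.2,-0.12,0,-0.07,0.25,-0.12,0,-0.09,0.3,-0.12,-0.05], "newtons": 40}}

```text
time: 10.55
tool_pos: [0.5779, -0.0871, 0.1806]
tcp_rot: [-0.194, -3.135, 0.0]
wrist_force: [0.5, -0.5, -1.3]
width: 0.408
grip_force: 45.6
```

Run:
```python
from h import *
shift(.647,.069,.14,-3.5)
```

```text
shift [-0.0494  0.1634  0.0406] turn -0.0626 dist 0.175
```

Request:
{"api": "step_arm", "payload": {"series": [-0.013,0.045,0,-0.063,-0.027,0.09,0,-0.063,-0.04,0.13,0,-0.063,-0.05,0.156,0.0,-0.063,-0.051,0.159,0.02,-0.063,-0.051,0.159,0.034,-0.063], "newtons": 20}}

```text
time: 11.3
tool_pos: [0.6464, 0.0624, 0.1444]
tcp_rot: [-0.096, -3.137, 0.001]
wrist_force: [-0.1, -0.2, -1.6]
width: 0.411
grip_force: 45.6
```

Run:
```python
from h import *
s=monitor.read_state();print(s['wrist_force'],s['torque'],s['tool_pos'])
shift(.647,.069,.14,-3.5)
```

```text
[-0.10837082 -0.18433066 -1.56612673] [0.04426373 0.07242151 0.05514388] [0.6463906  0.06240132 0.14439356]
shift [-0.0002  0.0066  0.0044] turn -0.0003 dist 0.008
```

Request:
{"api": "step_arm", "payload": {"series": [0,0.006,0.015,0,0,0.006,0.03,0,0,0.006,0.038,0,0,0.006,0.042,0]}}

```text
time: 11.8
tool_pos: [0.648, 0.0684, 0.1043]
tcp_rot: [-0.098, -3.139, 0.0]
wrist_force: [-0.8, -0.3, -1.1]
width: 0.407
grip_force: 45.6
```

Request:
{"api": "step_arm", "payload": {"series": [0,0,0.003,0,0,0,0.006,0]}}

```text
time: 12.05
tool_pos: [0.6488, 0.0688, 0.0995]
tcp_rot: [0.097, 3.139, 0.0]
wrist_force: [0.0, 0.1, -1.7]
width: 0.403
grip_force: 45.6
```

Request:
{"api": "step_arm", "payload": {"series": [0,0,0.002,0,0,0,0.004,0,0,0,0.006,0]}}

```text
time: 12.42
tool_pos: [0.6488, 0.0688, 0.0943]
tcp_rot: [0.097, 3.139, 0.0]
wrist_force: [-1.5, -0.9, 9.1]
width: 0.401
grip_force: 46.7
```

Request:
{"api": "step_arm", "payload": {"series": [0,0,0.002,0,0,0,0.004,0,0,0,0.006,0]}}

```text
time: 12.8
tool_pos: [0.6509, 0.0688, 0.0901]
tcp_rot: [0.097, 3.134, 0.001]
wrist_force: [0.7, -0.6, 8.9]
width: 0.403
grip_force: 47.4
```

Request:
{"api": "step_arm", "payload": {"series": [0,0,0.002,0,0,0,0.004,0,0,0,0.006,0]}}

```text
time: 13.18
tool_pos: [0.6527, 0.0687, 0.0851]
tcp_rot: [0.097, 3.13, 0.001]
wrist_force: [2.5, -1.5, 9.8]
width: 0.407
grip_force: 48.2
```

Run:
```python
from h import *
s=monitor.read_state();print(s['wrist_force'],s['torque'],s['tool_pos'])
q=cam('scene');w=cam('wrist')
u=proj(q,np.array([.66,.07,.08])).astype(int);print(u)
a=cv2.resize(q['image'][u[1]-60:u[1]+60,u[0]-70:u[0]+70],(560,480),interpolation=3)
b=cv2.resize(w['image'],(640,480))[:,200:430]
cv2.imwrite('pics/s6.png',np.hstack([a,b])[:,:,::-1])
```

```text
[ 2.54561419 -1.45867245  9.77169576] [-0.17451352 -0.10988564  0.00130952] [0.65267971 0.06872969 0.08508209]
[267 165]
```

View pics/s6.png

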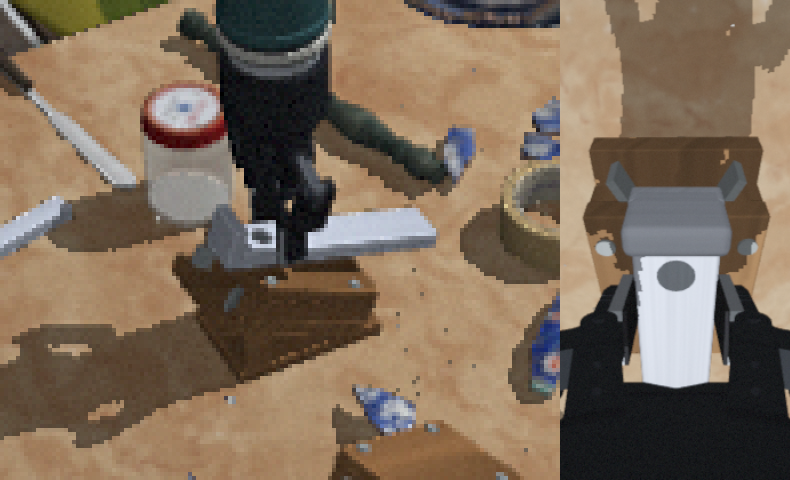

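Request:
{"api": "step_arm", "payload": {"series": [0,0,0.002,0,0,0,0.004,0,0,0,0.005,0]}}

```text
time: 13.65
tool_pos: [0.6535, 0.0687, 0.0804]
tcp_rot: [0.097, 3.129, 0.001]
wrist_force: [4.0, -0.6, 8.3]
width: 0.404
grip_force: 48.9
```

Request:
{"api": "step_arm", "payload": {"series": [0,0,0.001,0,0,0,0.002,0,0,0,0.002,0]}}

```text
time: 14.02
tool_pos: [0.6536, 0.0687, 0.0785]
tcp_rot: [0.096, 3.129, 0.001]
wrist_force: [5.1, -1.1, 8.8]
width: 0.407
grip_force: 49.1
```

Request:
{"api": "step_arm", "payload": {"series": [0,0,0.001,0,0,0,0.002,0,0,0,0.003,0]}}

```text
time: 14.4
tool_pos: [0.6537, 0.0687, 0.0783]
tcp_rot: [0.096, 3.129, 0.001]
wrist_force: [-2.5, -1.4, 26.5]
width: 0.405
grip_force: 50.9
```

Request:
{"api": "step_arm", "payload": {"series": [0,0,-0.02,0,0,0,-0.06,0,0.03,0,-0.09,0,0.08,0,-0.09,0,0.13,0,-0.09,0,0.18,0,-0.09,0,0.195,0,-0.09,0,0.195,0,-0.09,0]}}

```text
time: 15.4
tool_pos: [0.4531, 0.0809, 0.1611]
tcp_rot: [0.096, 3.139, 0.0]
wrist_force: [0.5, -0.7, -1.8]
width: 0.406
grip_force: 47.9
```

Run:
```python
from h import *
np.set_printoptions(precision=4,suppress=True)
s=monitor.read_state();print(s['wrist_force'],s['torque'],s['tool_pos'],s['tcp_rot'],s['grip_force'])
P=[cam(n) for n in('scene','top')];w=cam('wrist')
for l in('broad_prong_tip','broad_prong_center'):
    r=[]
    for p in P:
        a=viewer.spot_point(p,l)[:1]
        if a: print(l,a[0]['score'],a[0]['point']);r.append(ray(p,a[0]['point']))
    if len(r)==2:print(tri(r))
q=P[0];u=proj(q,np.array([.52,.07,.12])).astype(int);print(u)
a=cv2.resize(q['image'][u[1]-60:u[1]+60,u[0]-70:u[0]+70],(560,480),interpolation=3)
b=cv2.resize(w['image'],(640,480))[:,200:430]
cv2.imwrite('pics/s7.png',np.hstack([a,b])[:,:,::-1])
```

```text
[ 0.4643 -0.6666 -1.8388] [ 0.039  -0.0265 -0.0062] [0.4531 0.0809 0.1611] [0.0963 3.1393 0.0002] 47.92504906654358
broad_prong_tip 0.93 [239.7, 169.0]
broad_prong_tip 0.6 [212.1, 207.0]
[0.5683 0.0697 0.1102]
broad_prong_center 0.74 [253.6, 173.6]
broad_prong_center 0.73 [205.6, 234.7]
[0.5401 0.0517 0.1299]
[223 172]
```

View pics/s7.png

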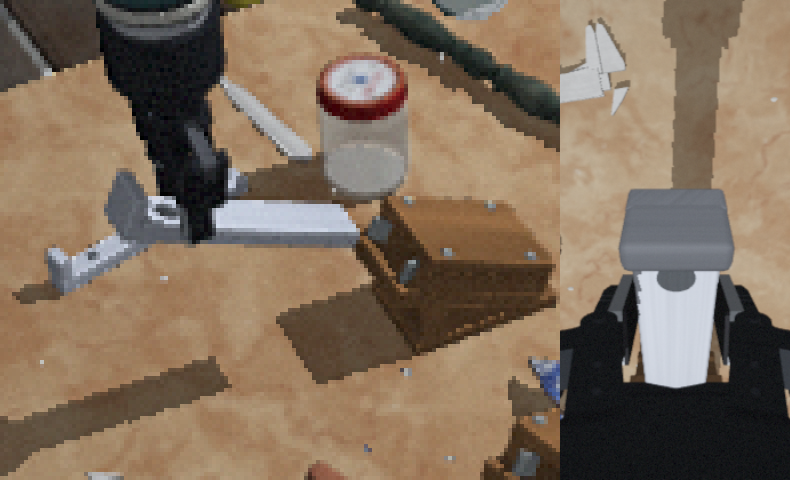

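Request:
{"api": "step_arm", "payload": {"series": [0,0,0.009,0,0,0,0.017,0,-0.005,0,0.0193,0,-0.01,0,0.0217,0,-0.015,0,0.024,0,-0.02,0,0.0263,0,-0.02,0,0.0263,0]}}

```text
time: 16.62
tool_pos: [0.4739, 0.0795, 0.1346]
tcp_rot: [-0.097, -3.14, 0.0]
wrist_force: [-0.6, -0.4, -1.4]
width: 0.404
grip_force: 47.9
```

Request:
{"api": "step_arm", "payload": {"series": [0,0,0.001,0,0,0,0.002,0,0,0,0.003,0,0,0,0.003,0]}}

```text
time: 17.12
tool_pos: [0.4734, 0.0796, 0.1316]
tcp_rot: [-0.097, -3.14, 0.0]
wrist_force: [-0.7, 0.1, -1.8]
width: 0.405
grip_force: 47.9
```

Request:
{"api": "step_arm", "payload": {"series": [0,0,0.0007,0,0,0,0.0015,0,0,0,0.0015,0]}}

```text
time: 17.5
tool_pos: [0.4735, 0.0795, 0.1301]
tcp_rot: [-0.097, -3.14, 0.0]
wrist_force: [-0.6, 1.1, -1.8]
width: 0.407
grip_force: 47.9
```

Request:
{"api": "step_arm", "payload": {"series": [0,0,0.0007,0,0,0,0.0015,0,0,0,0.0015,0]}}

```text
time: 17.88
tool_pos: [0.4735, 0.0795, 0.1285]
tcp_rot: [-0.097, -3.14, 0.0]
wrist_force: [0.0, -0.4, -0.5]
width: 0.406
grip_force: 47.9
```

Request:
{"api": "step_arm", "payload": {"series": [0,0,0.0007,0,0,0,0.0014,0,0,0,0.0014,0]}}

```text
time: 18.25
tool_pos: [0.4735, 0.0796, 0.1272]
tcp_rot: [-0.097, -3.14, 0.0]
wrist_force: [0.0, -0.3, -1.4]
width: 0.404
grip_force: 47.9
```

Request:
{"api": "step_arm", "payload": {"series": [0,0,-0.005,0,-0.002,0,-0.0041,0,-0.005,0,-0.0027,0,-0.008,0,-0.0013,0,-0.008,0,-0.0013,0]}}

```text
time: 18.88
tool_pos: [0.4817, 0.079, 0.1283]
tcp_rot: [-0.097, -3.14, 0.0]
wrist_force: [-0.5, -0.2, -1.1]
width: 0.405
grip_force: 47.9
```

Request:
{"api": "step_arm", "payload": {"series": [0,0,0.001,0,0,0,0.002,0,0,0,0.002,0]}}

```text
time: 19.25
tool_pos: [0.4814, 0.0791, 0.1264]
tcp_rot: [-0.097, -3.14, 0.0]
wrist_force: [-0.0, -1.3, -1.8]
width: 0.407
grip_force: 47.9
```

Run:
```python
from h import *
np.set_printoptions(precision=4,suppress=True)
print(monitor.read_state()['tool_pos'])
P=[cam(n) for n in('scene','top')]
for l in('broad_prong_tip','wide_foot_mouth'):
    r=[]
    for p in P:
        a=viewer.spot_point(p,l)[:2]
        if a: print(l,[(round(x['score'],2),np.round(x['point'],1),atz(p,x['point'],.0745)[:2]) for x in a]);r.append(ray(p,a[0]['point']))
    if len(r)==2:print(tri(r))
```

```text
[0.4814 0.0791 0.1264]
broad_prong_tip [(0.7, array([289. , 231.3]), array([ 0.5812, -0.1744])), (0.59, array([249.7, 175.2]), array([0.5988, 0.0667]))]
broad_prong_tip [(0.7, array([215.5, 197.2]), array([0.5959, 0.066 ]))]
[ 0.6633  0.0675 -0.1995]
wide_foot_mouth [(0.93, array([253.6, 176.5]), array([0.6057, 0.0561]))]
wide_foot_mouth [(0.77, array([215.5, 194.9]), array([0.6023, 0.066 ]))]
[0.6062 0.0652 0.067 ]
```

Request:
{"api": "step_arm", "payload": {"series": [0,0,0.0007,0,0,0,0.0014,0,0,0,0.0014,0]}}

```text
time: 19.92
tool_pos: [0.4815, 0.0791, 0.125]
tcp_rot: [-0.097, -3.14, 0.0]
wrist_force: [-0.9, 0.5, -1.8]
width: 0.405
grip_force: 47.9
```

Request:
{"api": "step_arm", "payload": {"series": [0,0,0.0007,0,0,0,0.0014,0,0,0,0.0014,0]}}

```text
time: 20.3
tool_pos: [0.4817, 0.0791, 0.1238]
tcp_rot: [0.097, 3.14, 0.0]
wrist_force: [0.5, -0.3, -1.1]
width: 0.4
grip_force: 48.0
```

Request:
{"api": "step_arm", "payload": {"series": [0,0,0.0007,0,0,0,0.0014,0,0,0,0.0014,0]}}

```text
time: 20.68
tool_pos: [0.4818, 0.0791, 0.1225]
tcp_rot: [0.097, 3.139, 0.0]
wrist_force: [-0.4, -0.4, 0.8]
width: 0.405
grip_force: 48.1
```

Request:
{"api": "step_arm", "payload": {"series": [0,0,-0.0025,0,-0.0036,0,-0.0008,0,-0.0072,0,0.0009,0,-0.0109,0,0.0026,0,-0.0145,0,0.0043,0,-0.0145,0,0.0043,0]}}

```text
time: 21.42
tool_pos: [0.4963, 0.0781, 0.1178]
tcp_rot: [-0.097, -3.14, 0.0]
wrist_force: [0.9, -0.1, -1.1]
width: 0.408
grip_force: 47.9
```

Request:
{"api": "step_arm", "payload": {"series": [-0.0036,0,0.0017,0,-0.0072,0,0.0034,0,-0.0109,0,0.0051,0,-0.0145,0,0.0068,0,-0.0181,0,0.0085,0,-0.0181,0,0.0085,0]}}

```text
time: 22.18
tool_pos: [0.5145, 0.077, 0.1094]
tcp_rot: [0.097, 3.14, -0.0]
wrist_force: [-0.7, -1.1, -1.0]
width: 0.404
grip_force: 48.0
```

Request:
{"api": "step_arm", "payload": {"series": [-0.0036,0,0.0017,0,-0.0072,0,0.0034,0,-0.0109,0,0.0051,0,-0.0145,0,0.0068,0,-0.0181,0,0.0085,0,-0.0217,0,0.0102,0,-0.0217,0,0.0102,0]}}

```text
time: 23.05
tool_pos: [0.5366, 0.0757, 0.0994]
tcp_rot: [0.097, 3.139, 0.0]
wrist_force: [1.0, -0.3, -0.3]
width: 0.408
grip_force: 48.1
```

Request:
{"api": "step_arm", "payload": {"series": [-0.0027,0,0.0013,0,-0.0054,0,0.0025,0,-0.0082,0,0.0038,0,-0.0109,0,0.0051,0,-0.0109,0,0.0051,0], "newtons": 80}}

```text
time: 23.68
tool_pos: [0.5474, 0.0751, 0.0944]
tcp_rot: [0.097, 3.139, 0.0]
wrist_force: [0.9, 0.1, 2.9]
width: 0.391
grip_force: 83.0
```

Request:
{"api": "step_arm", "payload": {"series": [-0.0018,0,0.0003,0,-0.0036,0,0.0012,0,-0.0054,0,0.002,0,-0.0072,0,0.0029,0,-0.0072,0,0.0029,0]}}

```text
time: 24.3
tool_pos: [0.5519, 0.0747, 0.0924]
tcp_rot: [-0.097, -3.135, 0.0]
wrist_force: [-9.2, 0.8, 16.3]
width: 0.392
grip_force: 84.4
```

Request:
{"api": "step_arm", "payload": {"series": [-0.001,0,-0.001,0,-0.0028,0,-0.0002,0,-0.0046,0,0.0007,0,-0.0046,0,0.0007,0]}}

```text
time: 24.8
tool_pos: [0.5519, 0.0747, 0.0922]
tcp_rot: [-0.097, -3.126, 0.001]
wrist_force: [-24.9, 0.9, 31.3]
width: 0.395
grip_force: 85.9
```

Request:
{"api": "step_arm", "payload": {"series": [0,0,-0.002,0,-0.001,0,-0.0025,0,-0.002,0,-0.0025,0,-0.003,0,-0.0025,0,-0.003,0,-0.0025,0]}}

```text
time: 25.42
tool_pos: [0.552, 0.0746, 0.0923]
tcp_rot: [-0.097, -3.12, 0.001]
wrist_force: [-26.2, 2.0, 24.1]
width: 0.388
grip_force: 85.1
```

Request:
{"api": "step_arm", "payload": {"series": [0.003,0,0,0,0.006,0,0,0,0.006,0,0,0]}}

```text
time: 25.8
tool_pos: [0.5519, 0.0747, 0.0924]
tcp_rot: [-0.097, -3.133, 0.0]
wrist_force: [-7.6, 0.4, 8.8]
width: 0.392
grip_force: 83.5
```

Request:
{"api": "step_arm", "payload": {"series": [0,0,0,0,0,0,0,0,0,0,0,0,0,0,0,0], "gripper": 1}}

```text
time: 26.3
tool_pos: [0.5555, 0.0744, 0.093]
tcp_rot: [-0.097, -3.14, 0.0]
wrist_force: [-0.4, -0.3, -0.4]
width: 1.0
grip_force: 0.0
```

Request:
{"api": "step_arm", "payload": {"series": [0,0,-0.03,0,0,0,-0.08,0,0,0,-0.13,0,0,0,-0.13,0]}}

```text
time: 26.8
tool_pos: [0.5591, 0.0748, 0.2291]
tcp_rot: [0.097, 3.129, 0.002]
wrist_force: [-0.3, 0.2, -0.2]
width: 0.998
grip_force: 0.0
```

Run:
```python
from h import *
np.set_printoptions(precision=4,suppress=True)
print(monitor.read_state()['tool_pos'])
p=cam('wrist');save(p,'w8.png')
s0=cv2.cvtColor(p['image'],cv2.COLOR_RGB2HSV)
P=[cam('scene'),cam('top'),p]
for l in('broad_prong_center','narrow_prong_center'):
    for q in P:
        for a in viewer.spot_point(q,l)[:1]: print(l,round(a['score'],2),np.round(a['point'],1),atz(q,a['point'],.09 if l[0]=='b' else .007))
c=(.4842,.2557);y=np.deg2rad(12);g=(c[0]-.045*np.cos(y),c[1]-.045*np.sin(y));print(g);shift(*g,.15,12)
```

```text
[0.5591 0.0748 0.2291]
broad_prong_center 0.59 [209.5 200.6] [0.5858 0.0803 0.09  ]
narrow_prong_center 0.88 [189.6 170.1] [0.484  0.2496 0.007 ]
narrow_prong_center 0.53 [157.3 237.4] [0.4829 0.2479 0.007 ]
narrow_prong_center 0.9 [422.2 107.4] [0.4875 0.2536 0.007 ]
(np.float64(0.44018335796697877), np.float64(0.24634397391320081))
shift [0.1247 0.1645 0.072 ] turn -0.2712 dist 0.219
```

Request:
{"api": "step_arm", "payload": {"series": [0.03,0.045,0,-0.1,0.06,0.09,0.0,-0.2,0.095,0.13,0.03,-0.271,0.125,0.16,0.07,-0.271,0.125,0.165,0.09,-0.271,0.125,0.165,0.09,-0.271,0.125,0.165,0.09,-0.271]}}

```text
time: 28.12
tool_pos: [0.4417, 0.2469, 0.1339]
tcp_rot: [-0.327, 3.123, 0.0]
wrist_force: [0.2, -0.2, 0.2]
width: 1.001
grip_force: 0.0
```

Run:
```python
from h import *
p=cam('wrist');print(monitor.read_state()['tool_pos'])
look(p,['narrow_prong_center','narrow_prong_tip'])
s0=cv2.cvtColor(p['image'],cv2.COLOR_RGB2HSV);m=((s0[:,:,1]<60)&(s0[:,:,2]>110)).astype(np.uint8)
u=proj(p,np.array([.4402,.2463,.014])).astype(int);k,l=cv2.connectedComponents(m);L=l[u[1],u[0]];print(u,L,(l==L).sum())
B=l==L;X=[]
for v in range(u[1]-15,u[1]+95,3):
    c=np.nonzero(B[v])[0]
    if len(c)>5: e=(c.min()+c.max())/2;X.append(atz(p,(e,v),.014)[:2]);
X=np.array(X);f=np.polyfit(X[:,0],X[:,1],1);print('yaw',np.degrees(np.arctan(f[0])),'y at .4402',np.polyval(f,.4402),len(X),X[-1])
v=np.nonzero(B)[0];print(v.min(),v.max(),atz(p,(276,v.max()),.014))
```

```text
[0.44207662 0.24693307 0.13438198]
narrow_prong_center 0.6 [271.4 237.7] [0.485  0.2502 0.007 ]
narrow_prong_tip 0.74 [277.8 317.8] [0.5749 0.2759 0.007 ]
[276 195] 85 4067
yaw 11.141117532834922 y at .4402 0.243955902466112 37 [0.53787173 0.25350885]
151 332 [0.58752877 0.27655542 0.014     ]
```

Run:
```python
from h import *
p=cam('wrist')
s0=cv2.cvtColor(p['image'],cv2.COLOR_RGB2HSV);m=((s0[:,:,1]<60)&(s0[:,:,2]>110))
for v in range(150,335,8):
    c=np.nonzero(m[v,235:315])[0]+235
    if len(c): a=atz(p,((c.min()+c.max())/2,v),.014);print(v,c.min(),c.max(),len(c),a[:2])
```

```text
158 263 286 24 [0.40704285 0.23697856]
166 264 285 22 [0.41411575 0.23845756]
174 264 285 22 [0.42129568 0.23995894]
182 264 285 22 [0.42858507 0.24148322]
190 264 285 15 [0.43598647 0.24303092]
198 263 285 23 [0.44359895 0.24414419]
206 258 301 27 [0.45016329 0.25081844]
214 261 314 39 [0.45634098 0.25992587]
222 265 314 44 [0.46380208 0.26354609]
230 265 314 39 [0.47178068 0.26533192]
238 265 311 23 [0.48018885 0.26571587]
246 265 313 30 [0.48822771 0.2685098 ]
254 266 285 20 [0.49935548 0.25729389]
262 266 295 24 [0.50686259 0.26397371]
270 266 285 20 [0.51656788 0.26090999]
278 264 314 45 [0.52256876 0.27617935]
286 248 285 38 [0.53625989 0.25562931]
294 266 285 20 [0.5434882 0.2665656]
302 266 299 31 [0.55126998 0.27565168]
310 267 297 30 [0.56080878 0.2771835 ]
318 268 298 30 [0.57018752 0.2802981 ]
326 286 313 14 [0.57632186 0.29968871]
```

Run:
```python
from h import *
shift(.441,.2444,.0045,12.2)
```

```text
shift [ 0.0019 -0.0022  0.1299] turn -0.0049 dist 0.13
```

Request:
{"api": "step_arm", "payload": {"series": [0.002,-0.002,0.05,-0.005,0.002,-0.002,0.09,-0.005,0.002,-0.002,0.113,-0.005,0.002,-0.002,0.124,-0.005,0.002,-0.002,0.1285,-0.005,0.002,-0.002,0.1285,-0.005]}}

```text
time: 29.08
tool_pos: [0.4401, 0.2448, 0.0054]
tcp_rot: [-0.335, 3.122, 0.001]
wrist_force: [-0.3, -0.5, 0.8]
width: 0.999
grip_force: 0.0
```

Request:
{"api": "step_arm", "payload": {"series": [0,0,0,0,0,0,0,0,0,0,0,0,0,0,0,0,0,0,0,0,0,0,0,0,0,0,0,0], "gripper": 0, "newtons": 40}}

```text
time: 29.95
tool_pos: [0.4397, 0.2447, 0.0051]
tcp_rot: [-0.336, 3.123, 0.0]
wrist_force: [-1.7, 0.6, 6.2]
width: 0.225
grip_force: 39.8
```

Run:
```python
from h import *
shift(.625,-.161,.21,13.7)
```

```text
shift [-0.095  -0.4358 -0.2049] turn -0.0249 dist 0.491
```

Request:
{"api": "step_arm", "payload": {"series": [0,0,-0.06,0,0,0,-0.12,0,0,0,-0.18,0,0,-0.04,-0.21,0,-0.01,-0.09,-0.21,0,-0.02,-0.14,-0.21,-0.025,-0.03,-0.19,-0.21,-0.025,-0.04,-0.24,-0.21,-0.025]}}

```text
time: 30.95
tool_pos: [0.5292, 0.017, 0.2138]
tcp_rot: [0.375, -3.118, -0.0]
wrist_force: [0.7, -0.3, 0.2]
width: 0.221
grip_force: 39.6
```

Run:
```python
from h import *
print(monitor.read_state()['tool_pos'],monitor.read_state()['wrist_force']);shift(.625,-.161,.14,13.7)
```

```text
[0.52920895 0.01697529 0.21376226] [ 0.71576476 -0.29195185  0.24239485]
shift [-0.051  -0.1956  0.0736] turn 0.0001 dist 0.215
```

Request:
{"api": "step_arm", "payload": {"series": [-0.013,-0.05,0,0,-0.026,-0.1,0,0,-0.039,-0.15,0,0,-0.051,-0.19,0,0,-0.051,-0.196,0.035,0,-0.051,-0.196,0.07,0,-0.051,-0.196,0.07,0]}}

```text
time: 31.82
tool_pos: [0.6216, -0.159, 0.1395]
tcp_rot: [0.373, -3.11, -0.006]
wrist_force: [-0.4, -0.4, -0.3]
width: 0.218
grip_force: 39.6
```

Run:
```python
from h import *
print(monitor.read_state()['tool_pos'],monitor.read_state()['wrist_force'])
p=cam('wrist');save(p,'w9.png');cv2.imwrite('pics/w9c.png',cv2.resize(p['image'][80:320,130:420],None,fx=2.4,fy=2.4,interpolation=3)[:,:,::-1])
```

```text
[ 0.6216174  -0.15900006  0.13947377] [-0.43042403 -0.39768494 -0.32722512]
```

View pics/w9c.png

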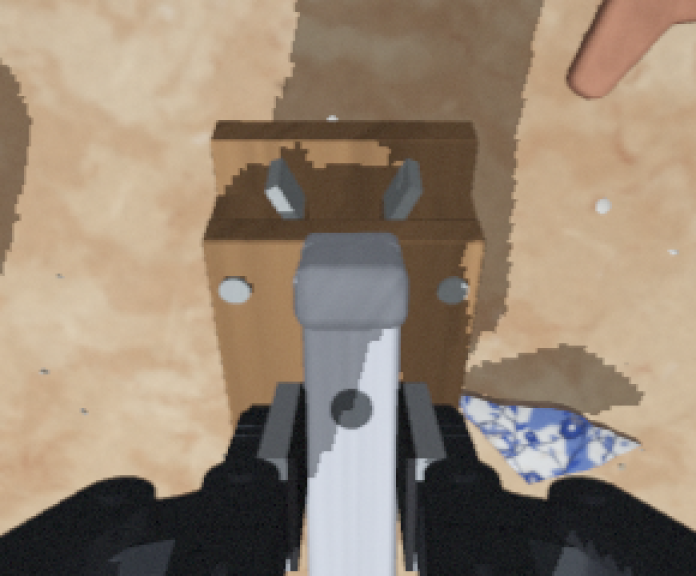

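Run:
```python
from h import *
print(monitor.read_state()['tool_pos'],monitor.read_state()['tcp_rot']);shift(.625,-.1602,.105,13.7)
```

```text
[ 0.62349141 -0.15931959  0.14220134] [ 0.37411095 -3.11428279 -0.00332342]
shift [-0.0014 -0.0013  0.0372] turn 0.0 dist 0.037
```

Request:
{"api": "step_arm", "payload": {"series": [0,-0.001,0.015,0,0,-0.001,0.027,0,0,-0.001,0.034,0,0,-0.001,0.037,0,0,-0.001,0.037,0]}}

```text
time: 32.5
tool_pos: [0.6256, -0.1607, 0.1076]
tcp_rot: [0.375, -3.119, -0.0]
wrist_force: [-0.4, -0.1, -0.8]
width: 0.221
grip_force: 39.6
```

Request:
{"api": "step_arm", "payload": {"series": [0,0,0.003,0,0,0,0.006,0,0,0,0.006,0]}}

```text
time: 32.88
tool_pos: [0.6254, -0.1607, 0.1013]
tcp_rot: [0.375, -3.119, -0.0]
wrist_force: [0.5, 0.8, -1.3]
width: 0.218
grip_force: 39.6
```

Run:
```python
from h import *
print(monitor.read_state());shift(.625,-.1602,.0795,13.7)
```

```text
{'time': 32.875, 'q': array([-2.90110315e-01,  3.15427171e-01,  1.78961642e+00, -2.42808095e-06,
        1.03709552e+00, -2.10012562e+00]), 'joint_vel': array([-0.00065715, -0.00326679, -0.00445122, -0.00079742,  0.00025859,
        0.00046739]), 'joint_torque': array([-2.77963576e-03, -5.12730432e+01, -3.36499822e+01,  1.45641583e-02,
       -6.27147895e-02,  1.41364521e-04]), 'tool_pos': array([ 0.62539222, -0.16071504,  0.10132981]), 'tcp_rot': array([ 3.74810979e-01, -3.11864822e+00, -3.38871459e-04]), 'wrist_force': array([ 0.53495274,  0.77607422, -1.33782664]), 'torque': array([ 0.04834456, -0.05610715, -0.00086523]), 'grip_force': 39.60217773914337, 'width': 0.21812020231361876}
shift [0.0002 0.0006 0.0218] turn 0.0001 dist 0.022
```

Request:
{"api": "step_arm", "payload": {"series": [0,0.0005,0.003,0,0,0.0005,0.005,0,0,0.0005,0.007,0,0,0.0005,0.009,0,0,0.0005,0.011,0]}}

```text
time: 33.5
tool_pos: [0.6268, -0.1603, 0.0927]
tcp_rot: [-0.374, 3.117, -0.001]
wrist_force: [-0.9, 1.9, 7.8]
width: 0.224
grip_force: 40.9
```

Request:
{"api": "step_arm", "payload": {"series": [0,0,0.002,0,0,0,0.004,0,0,0,0.006,0]}}

```text
time: 33.88
tool_pos: [0.6286, -0.1599, 0.0877]
tcp_rot: [-0.373, 3.113, -0.001]
wrist_force: [2.6, 3.2, 7.3]
width: 0.218
grip_force: 41.7
```

Request:
{"api": "step_arm", "payload": {"series": [0,0,0.002,0,0,0,0.004,0,0,0,0.006,0]}}

```text
time: 34.25
tool_pos: [0.6295, -0.1599, 0.0821]
tcp_rot: [-0.373, 3.111, -0.002]
wrist_force: [3.0, 3.8, 7.9]
width: 0.22
grip_force: 42.6
```

Request:
{"api": "step_arm", "payload": {"series": [0,0,0.0015,0,0,0,0.003,0,0,0,0.003,0]}}

```text
time: 34.62
tool_pos: [0.6297, -0.1599, 0.0791]
tcp_rot: [-0.373, 3.111, -0.002]
wrist_force: [4.3, 4.0, 7.1]
width: 0.219
grip_force: 43.1
```

Request:
{"api": "step_arm", "payload": {"series": [0,0,0.001,0,0,0,0.002,0,0,0,0.003,0]}}

```text
time: 35.0
tool_pos: [0.6298, -0.1599, 0.0778]
tcp_rot: [-0.374, 3.111, -0.002]
wrist_force: [-0.3, 5.6, 20.2]
width: 0.219
grip_force: 44.7
```

Request:
{"api": "step_arm", "payload": {"series": [0,0,-0.02,0,0,0,-0.06,0,0.03,0,-0.09,0,0.08,0,-0.09,0,0.13,0,-0.09,0,0.18,0,-0.09,0,0.192,0,-0.09,0,0.192,0,-0.09,0]}}

```text
time: 36.0
tool_pos: [0.4388, -0.2061, 0.163]
tcp_rot: [-0.373, 3.118, -0.001]
wrist_force: [0.4, -0.4, -0.5]
width: 0.219
grip_force: 42.2
```

Run:
```python
from h import *
np.set_printoptions(precision=4,suppress=True)
s=monitor.read_state();print(s['wrist_force'],s['tool_pos'],s['tcp_rot'],s['grip_force'])
P=[cam(n) for n in('scene','top')]
for l in('narrow_prong_tip','narrow_foot_mouth'):
    r=[]
    for p in P:
        a=viewer.spot_point(p,l)[:2]
        if a: print(l,[(round(x['score'],2),np.round(x['point'],1)) for x in a]);r.append(ray(p,a[0]['point']))
    if len(r)==2:print(tri(r))
c=np.cos(np.deg2rad(13.7));sn=np.sin(np.deg2rad(13.7));d=.1727
x=.6298-d*c; y=-.1602+(x-.625)*.2438; print(x,y);shift(x,y,.1247,13.7)
x-=.008*c;y-=.008*sn;shift(x,y,.1247+.008*.466+.004,13.7)
```

```text
[ 0.3818 -0.3598 -0.4842] [ 0.4388 -0.2061  0.163 ] [-0.3726  3.1184 -0.0007] 42.24079728126526
narrow_prong_tip [(0.78, array([284. , 224.1]))]
narrow_prong_tip [(0.49, array([303.7, 209.8]))]
[ 0.559  -0.1793  0.1194]
narrow_foot_mouth [(0.62, array([252.2, 172.4])), (0.56, array([289.6, 230. ]))]
narrow_foot_mouth [(0.79, array([300.2, 202.5])), (0.56, array([313.2, 241. ]))]
[ 0.537  -0.1447  0.2836]
0.46201346697640655 -0.19993611675115208
shift [-0.0227  0.0003  0.038 ] turn 0.001 dist 0.044
shift [-0.0147  0.0003  0.0303] turn 0.001 dist 0.034
```

Request:
{"api": "step_arm", "payload": {"series": [0,0,0.015,0,0,0,0.027,0,-0.005,0,0.0295,0,-0.01,0,0.032,0,-0.0147,0,0.034,0,-0.0187,0,0.036,0,-0.0227,0,0.037,0,-0.0227,0,0.037,0]}}

```text
time: 37.3
tool_pos: [0.4614, -0.2004, 0.1257]
tcp_rot: [-0.375, 3.119, -0.0]
wrist_force: [-0.2, -0.2, -0.8]
width: 0.224
grip_force: 42.3
```

Request:
{"api": "step_arm", "payload": {"series": [0,0,0.001,0,0,0,0.002,0,0,0,0.002,0]}}

```text
time: 37.67
tool_pos: [0.4611, -0.2005, 0.1238]
tcp_rot: [-0.375, 3.119, -0.0]
wrist_force: [-0.5, -0.7, -0.4]
width: 0.219
grip_force: 42.3
```

Request:
{"api": "step_arm", "payload": {"series": [0,0,0.001,0,0,0,0.002,0,0,0,0.002,0]}}

```text
time: 38.05
tool_pos: [0.4613, -0.2006, 0.1219]
tcp_rot: [-0.375, 3.118, -0.001]
wrist_force: [-0.2, 0.1, 0.7]
width: 0.215
grip_force: 42.5
```

Request:
{"api": "step_arm", "payload": {"series": [0,0,-0.002,0,-0.0036,0,-0.0003,0,-0.0072,0,0.0014,0,-0.0109,0,0.0031,0,-0.0145,0,0.0048,0,-0.0145,0,0.0048,0]}}

```text
time: 38.8
tool_pos: [0.4756, -0.1968, 0.1167]
tcp_rot: [-0.375, 3.119, 0.0]
wrist_force: [1.3, 0.1, -0.6]
width: 0.222
grip_force: 42.4
```

Request:
{"api": "step_arm", "payload": {"series": [-0.0036,0,0.0017,0,-0.0072,0,0.0034,0,-0.0109,0,0.0051,0,-0.0145,0,0.0068,0,-0.0181,0,0.0085,0,-0.0181,0,0.0085,0]}}

```text
time: 39.55
tool_pos: [0.4934, -0.1926, 0.1083]
tcp_rot: [-0.375, 3.118, -0.0]
wrist_force: [1.7, 0.6, 0.2]
width: 0.217
grip_force: 42.5
```

Request:
{"api": "step_arm", "payload": {"series": [-0.0036,0,0.0015,0,-0.0072,0,0.003,0,-0.0109,0,0.0048,0,-0.0145,0,0.0065,0,-0.0181,0,0.0082,0,-0.0217,0,0.0099,0,-0.0217,0,0.0099,0]}}

```text
time: 40.42
tool_pos: [0.5147, -0.1875, 0.0986]
tcp_rot: [-0.375, 3.118, -0.0]
wrist_force: [2.4, 1.1, 2.9]
width: 0.217
grip_force: 42.7
```

Request:
{"api": "step_arm", "payload": {"series": [-0.0027,0,0.0006,0,-0.0054,0,0.0018,0,-0.0082,0,0.003,0,-0.0109,0,0.0043,0,-0.0109,0,0.0043,0], "newtons": 80}}

```text
time: 41.05
tool_pos: [0.5249, -0.185, 0.0943]
tcp_rot: [-0.375, 3.118, -0.0]
wrist_force: [1.1, -0.1, 4.1]
width: 0.204
grip_force: 82.0
```

Request:
{"api": "step_arm", "payload": {"series": [-0.0018,0,0.0003,0,-0.0036,0,0.0012,0,-0.0054,0,0.002,0,-0.0072,0,0.0029,0,-0.0072,0,0.0029,0]}}

```text
time: 41.68
tool_pos: [0.5288, -0.184, 0.0925]
tcp_rot: [0.375, -3.113, 0.0]
wrist_force: [-11.9, -1.9, 19.0]
width: 0.203
grip_force: 83.6
```

Request:
{"api": "step_arm", "payload": {"series": [-0.001,0,-0.001,0,-0.0028,0,-0.0004,0,-0.0046,0,0.0003,0,-0.0046,0,0.0003,0]}}

```text
time: 42.18
tool_pos: [0.5289, -0.1839, 0.0924]
tcp_rot: [0.376, -3.104, 0.0]
wrist_force: [-25.9, -6.1, 29.5]
width: 0.204
grip_force: 84.7
```

Request:
{"api": "step_arm", "payload": {"series": [0,0,-0.002,0,-0.001,0,-0.0025,0,-0.002,0,-0.0025,0,-0.003,0,-0.0025,0,-0.003,0,-0.0025,0]}}

```text
time: 42.8
tool_pos: [0.5289, -0.1835, 0.0925]
tcp_rot: [0.375, -3.098, -0.001]
wrist_force: [-28.3, -9.5, 21.7]
width: 0.201
grip_force: 83.7
```

Firm stop. Unload, release, retreat.

Request:
{"api": "step_arm", "payload": {"series": [0.003,0,0,0,0.006,0,0,0,0.006,0,0,0]}}

```text
time: 43.18
tool_pos: [0.5288, -0.1836, 0.0927]
tcp_rot: [0.374, -3.111, -0.001]
wrist_force: [-10.7, -2.5, 9.6]
width: 0.204
grip_force: 82.4
```

Request:
{"api": "step_arm", "payload": {"series": [0,0,0,0,0,0,0,0,0,0,0,0,0,0,0,0], "gripper": 1}}

```text
time: 43.68
tool_pos: [0.533, -0.1826, 0.0932]
tcp_rot: [0.375, -3.119, -0.0]
wrist_force: [0.9, -1.1, 0.3]
width: 1.0
grip_force: 0.0
```

Request:
{"api": "step_arm", "payload": {"series": [0,0,-0.03,0,0,0,-0.08,0,0,0,-0.13,0,0,0,-0.15,0,0,0,-0.15,0]}}

```text
time: 44.3
tool_pos: [0.5339, -0.1832, 0.2449]
tcp_rot: [-0.375, 3.116, -0.002]
wrist_force: [0.2, 0.1, -0.0]
width: 0.997
grip_force: 0.0
```

Run:
```python
from h import *
np.set_printoptions(precision=4,suppress=True)
s=monitor.read_state();print(s['tool_pos'],s['wrist_force'])
P={n:cam(n) for n in('scene','top','wrist')}
# nose/centre estimates: centre expected at a=-(90-depth) on the slot line
for l in('broad_prong_center','narrow_prong_center','broad_prong','narrow_prong','stilt','sherd','orange_jar'):
    for n,q in P.items():
        for a in viewer.spot_point(q,l)[:1]: print(l,n,round(a['score'],2),np.round(a['point'],1),atz(q,a['point'],.084 if 'prong' in l else 0)[:2])
for n,m,y in(('broad',(.605,.0715),-3.5),('narrow',(.582,-.1715),13.7)):
    c,sn=np.cos(np.deg2rad(y)),np.sin(np.deg2rad(y))
    for dep in(.065,.088):
        a=.09-dep;X=np.array([m[0]-a*.906*c,m[1]-a*.906*sn,.073+a*.423]);print(n,dep,X,[np.round(proj(q,X),1) for q in P.values()])
```

```text
[ 0.5339 -0.1832  0.2449] [ 0.2438  0.0728 -0.0239]
broad_prong_center scene 0.9 [242.  173.9] [0.5778 0.0737]
broad_prong_center top 0.68 [209.8 203.8] [0.5772 0.0806]
broad_prong_center wrist 0.74 [475.4 284.3] [0.5873 0.0691]
narrow_prong_center scene 0.75 [285.1 233.4] [ 0.5642 -0.1823]
narrow_prong_center top 0.25 [359.6 164.4] [ 0.6828 -0.3385]
narrow_prong_center wrist 0.62 [275.  221.3] [ 0.5672 -0.176 ]
broad_prong scene 0.85 [248.  175.9] [0.5884 0.0574]
broad_prong top 0.79 [214.9 199.8] [0.5881 0.0664]
broad_prong wrist 0.88 [472.8 277.6] [0.5799 0.0625]
narrow_prong scene 0.82 [277.8 232.8] [ 0.5492 -0.1709]
narrow_prong wrist 0.92 [275.1 218. ] [ 0.5635 -0.1768]
stilt scene 0.83 [240.1 244. ] [ 0.4785 -0.0899]
stilt top 0.78 [267.9 237. ] [ 0.4796 -0.0776]
stilt wrist 0.63 [359.3 161.3] [ 0.4874 -0.0809]
sherd scene 0.6 [295.5 213.6] [ 0.6696 -0.0718]
sherd top 0.61 [262.6 171.9] [ 0.6741 -0.0639]
sherd wrist 0.93 [327.1 281.9] [ 0.669  -0.0718]
orange_jar scene 0.88 [364.6 277.4] [ 0.7001 -0.3541]
orange_jar top 0.86 [359.5 164.1] [ 0.6946 -0.3548]
orange_jar wrist 0.62 [135.5 258. ] [ 0.6971 -0.3526]
broad 0.065 [0.5824 0.0729 0.0836] [array([243.5, 173.6]), array([212.6, 201.9]), array([479.9, 281.2])]
broad 0.088 [0.6032 0.0716 0.0738] [array([250.2, 173.9]), array([213.5, 194.6]), array([466.3, 291.6])]
narrow 0.065 [ 0.56   -0.1769  0.0836] [array([282.6, 232.8]), array([302.5, 208.9]), array([275.8, 214.9])]
narrow 0.088 [ 0.5802 -0.1719  0.0738] [array([288.2, 231. ]), array([300.5, 201.8]), array([275.8, 229.8])]
```

Run:
```python
from h import *
print(job.finish_job())
```

```text
the job is handed in; nothing more can be done
None
```

I slid the broad prong and then the narrow prong, plain end first and nose up, into their feet until each met a rigid stop (about 36 N of push, no further movement), let go and handed the job in at about 44 s; no verdict came back.

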